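# Seat a spare column in its fixture and snap the toggle clamp shut

### The arm

A 7-joint arm with a two-finger parallel gripper is mounted at the origin on a cart in front of the work surface, level with it; the furniture and walls round the work are solid. World frame = base frame: x ahead of the robot, y to its left, z up, the work surface at z = 0. Lengths are in m, angles in rad, forces in N, time in s.
With the tool pointing down it reaches from about 0.4 to 0.85 m from the base axis. Payload 4.4 kg.
Tool frame: the origin (TCP) lies midway between the tips of the shut fingers; the grasp point (between the pads) lies 19 mm behind it; y points along the fingers, x is the direction in which the jaws open and shut, and the axes are right-handed (so a half turn about y gives the same grasp; the last joint's range is limited). The gripper opens to 94 mm and grips with 3 to 60 N. Pads are 16 mm wide; open, the fingers measure 119 mm over their backs; the gripper's body (75 mm by 177 mm) begins 78 mm behind the grasp point.
Start: joints at [-1.254, 0.628, 0.038, 1.517, -0.027, 0.996, -0.02], TCP at [0.243, 0.603, 0.167] pointing down, gripper open.
Joint ranges: [-3.06, 3.06], [-0.37, 2.12], [-1.25, 1.32], [0.18, 2.47], [-1.1, 4.24], [0.23, 1.98], [-2.94, 2.94]. Speed limits (rad/s): [2.57, 2.57, 3.14, 3.14, 3.14, 3.14, 3.14].

### API

Orientations are given as a unit quaternion [w, x, y, z].
In Python, from workcell import * gives the robot as it stands. The module is installed in compiled form; this text tells all that it offers. Calls block until the motion is done:
- move_pose(position, orientation): joint-space move of the TCP to a pose.
- movel(position, ori=None, max_speed=0.15, stop_force=None): straight line of the TCP; ori=None keeps the orientation; max_speed is the mean speed in m/s. With stop_force (N) it stops when the force on the tool has changed by that much, and returns True; else False.
- move_j(angles): joint-space move.
- set_gripper(opening, f_grip=None): finger opening in m; f_grip is the grip in N (None keeps the last); returns when the fingers have stopped.
- pause(seconds).
- solve_ik(position, orientation): joint angles nearest the present ones, or None.
- get_obs(): the state.
- snapshot(name): name is "scene" or "top" or "wrist"; returns a dict with "image" (480x640x3 uint8, red, green, blue), "fx", "fy", "cx", "cy" (pixels), "R" (3x3) and "t" (3): a world point X has camera coordinates R X + t. Camera axes: x right, y down, z forward; pixel columns grow to the right and rows downward; lengths in m; the calibration is good to about 2 mm. A picture is of the moment at which its call begins. There is no depth.
A pose or a line that the arm cannot do raises MotionError and nothing moves.
- sign_off(): hands the job in, once; it reports no verdict.
Trained networks look in a picture, given as the dict that the camera call returned (one of the last four; its "shot" number tells which), for a name from the list of things; names that differ only in an ending like _2 or _b are one class to them, and where a whole thing is asked for, a point or a joint stands for the part that bears it (a point fixed in the world has none). Each returns a list of dicts, best first, with "conf" (0 to 1); they miss things now and then, are a little off and sometimes report something else, mostly with a low value. They report only what shows in the picture. A call takes as long as a camera call.
- look_for(picture, target): "centre" ([x, y, z] in m, in the coordinates of the camera as it stood for that picture, good to about 4 mm: the middle of the surface that is visible of it).
The state is a dict: "t": time; "joint_positions": joint angles; "qd": joint speeds; "joint_torque": joint torques, N m; "ee_pos": TCP position; "tcp_rot": TCP orientation; "contact_force": force on the tool from outside, world axes, zero at the start; "ft_torque": the same for the moment, N m; "finger_gap": finger opening in m.
Only numpy, scipy, OpenCV 4.12 (cv2) and the standard library are available. Lean on these libraries where they do the work, as an engineer would, in place of code of your own. Each camera call takes 0.05 s, during which the arm holds its last target.

### The job

The steel column lying in the groove of the clamping fixture has not been pushed home: with a fingertip, push its projecting end along the groove until its other end rests against the steel stop. Then push the black toggle-clamp lever over and down, past its dead point, until it snaps into lock and stays there. Only push: the column must stay down in its groove, never lifted out; leave the glassware and other things around the fixture where they stand.

Things in the scene. Friction and masses are not known exactly. Their poses are not given: they have to be found in the camera images.
- fixture: Fixed aluminium plate 190x140x10 mm with white cradle, steel stop and toggle clamp. Origin at worktop height under the groove's middle line; x along the groove from its open end (nearer the robot) to the stop, y to the left. Plate from x -82 to 107, y -115 to 25 mm. Cradle 35 mm wide, x -75 to 90; groove 19 mm wide, floor 30 mm and wall tops 39 mm above the worktop.
- column: Steel column with end nuts, 180 mm long, 16 wide, 14 high, about 190 g, loose in the groove. Origin: middle of its underside; its own y is its long axis and points along the fixture's -x. Slides with 1 to 2 N of friction. It starts 20 to 45 mm short of the stop; when seated its near end still projects 15 mm out of the cradle.
- column_near (a point): Centre of the column's free projecting end face (nearer the robot), 37 mm above the worktop: push here along the fixture's +x.
- column_far (a point): Centre of the column's other end face, which must come to rest against the stop.
- stop_face (a point): Point on the face of the steel stop, on the groove's middle line, 37 mm above the worktop; the column's far end meets it here. Axes as the fixture's. The stop reaches 53 mm above the worktop.
- clamp_lever (a joint): Lever angle about lever_pivot (axis: fixture x). 0 = open: it stands up steeply, leaning to the fixture's -y, 1.37 rad above level. Grows as it goes over toward -y and down; 1.30 = locked at its end stop, pointing to -y, 0.07 rad above level. A spring drives it back to 0 short of the dead point at 0.70 and snaps it on to 1.30 beyond. Needs under 10 N at the grip.
- lever_pivot (a point): Axis of the lever, 48 mm above the worktop, at fixture x 20, y -78 mm. Beside it, 28 mm toward the groove and 62 mm up, is the pivot of the clamp arm, which is linked to the lever, leans up to 120 mm above the worktop when open, and brings its rubber foot down on the column as the lever goes over.
- lever_grip (a point): Point on the middle line of the lever's black grip, 95 mm from the pivot; moves with the lever. The grip is a round bar 18 mm thick from 38 to 125 mm from the pivot. Push it from the side that faces the groove (+y), later from above.
- vial: Bystander, leave alone: 20 ml glass vial with white cap, 27 mm across, 60 mm tall; origin at its underside.
- beaker: Bystander, leave alone: small glass beaker, 44x51 mm, 61 mm tall; origin at its underside.
- small_vial: Bystander, leave alone: 2 ml screw vial, 12 mm across, 33 mm tall, standing on the lever's side of the groove near its open end; origin at its underside.
- dish: Bystander, leave alone: closed petri dish, 63 mm across, 16 mm tall; origin at its underside.
- tube: Bystander, leave alone: 50 ml centrifuge tube lying down, 33 mm thick, 116 mm long; origin at its underside.
- filter: Bystander, leave alone: disc-shaped syringe filter, 28 mm across, 24 mm tall; origin at its underside.

How it is judged:
On the way, in this order (a step that is already met when the one before it is completed fails the run):
1. the column is pushed home against the stop while the lever is still open (x of column_far in the frame of stop_face above -0.0035 m and value of joint clamp_lever below 0.5 rad), for 0.2 s.
2. the lever has gone past its dead point and snapped into lock (value of joint clamp_lever above 1.2 rad), for 0.2 s.
At the end, for the whole second after the job is handed in: The lever is locked (joint above 1.2 of 1.30 rad), the column lies level in the groove, at rest, with its far end within 3.5 mm of the stop (value of joint clamp_lever above 1.2 rad and x of column_far in the frame of stop_face above -0.0035 m and z of each of column_far, column_near in the frame of stop_face below 0.004 m and linear speed of column below 0.02 m/s); the robot touches nothing.
It fails at once if the column is lifted more than 10 mm out of its groove at either end (z of any of column_far, column_near in the frame of stop_face above 0.01 m).
It fails at once if a thing standing round the fixture is displaced by more than 20 mm (distance of any of vial, beaker, small_vial, dish, tube, filter from where it was at the start of the episode above 0.02 m).
It also fails if it takes over 43 s, if anything falls off the work surface, if the arm or the gripper's body presses on something with over 40 N, if the wrist force passes 120 N, or if a joint passes its speed limit or range.

## Working session

There is one attempt and no reset: what is moved stays moved. The work goes in short steps, each a Python script; the robot and the scene stay as the last script left them, time stands still between calls to the robot, and variables do not carry over. Pictures are saved under pics/ and viewed, and the job is handed in when it is done.

```bash
mkdir -p pics
python3 - <<'E'
from workcell import *
import cv2,numpy as np
for n in ["scene","top"]:
    s=snapshot(n); cv2.imwrite(f"pics/{n}1.png",s["image"][:,:,::-1])
    print(n,s["fx"],s["cx"],s["cy"],np.round(s["R"],4).tolist(),np.round(s["t"],4).tolist())
    for k in ["fixture","column","clamp_lever","small_vial","vial","beaker","dish","tube","filter","column_near","lever_grip","lever_pivot","stop_face"]:
        try:
            r=look_for(s,k)
            print(k,[(round(d["conf"],2),np.round(np.array(s["R"]).T@(np.array(d["centre"])-s["t"]),4).tolist()) for d in r[:2]])
        except Exception as e: print(k,e)
o=get_obs();print(o["t"],o["ee_pos"],o["tcp_rot"],o["contact_force"])
E
```

```text
scene 554.3750649251933 315.3536766221271 238.28350096421627 [[0.8598, -0.5106, 0.0033], [-0.4324, -0.7315, -0.5271], [0.2716, 0.4518, -0.8498]] [-0.4078, 0.4778, 0.6759]
fixture [(0.68, [0.5964, 0.0504, 0.0094])]
column [(0.86, [0.5616, 0.1171, 0.0389]), (0.19, [0.4782, 0.0654, 0.0219])]
clamp_lever [(0.75, [0.6007, 0.0109, 0.1521]), (0.63, [0.6796, 0.1667, 0.039])]
small_vial []
vial [(0.62, [0.6783, 0.1635, 0.0407])]
beaker [(0.93, [0.6071, 0.2127, 0.0298])]
dish [(0.71, [0.7433, 0.1506, 0.0155]), (0.41, [0.5615, 0.1201, 0.0407])]
tube [(0.75, [0.6771, 0.2645, 0.0232])]
filter []
column_near [(0.74, [0.569, 0.1199, 0.0405]), (0.32, [0.6036, 0.0561, 0.0095])]
lever_grip [(0.62, [0.5919, 0.0108, 0.1561])]
lever_pivot [(0.76, [0.604, 0.0533, 0.0078])]
stop_face [(0.82, [0.603, 0.0542, 0.0075]), (0.5, [0.5936, 0.0063, 0.1553])]
top 478.262118138834 326.97078976015746 240.3705793245487 [[0.0068, -1.0, 0.0027], [-0.9978, -0.007, -0.0666], [0.0667, -0.0022, -0.9978]] [0.2004, 0.6315, 0.9098]
fixture [(0.68, [0.605, 0.0592, 0.0084])]
column [(0.96, [0.5687, 0.1184, 0.0426])]
clamp_lever [(0.81, [0.604, 0.0144, 0.1371]), (0.43, [0.677, 0.1659, 0.0598])]
small_vial [(0.59, [0.4824, 0.0666, 0.0305]), (0.31, [0.6068, 0.2066, 0.0271])]
vial [(0.51, [0.6784, 0.1651, 0.0574])]
beaker [(0.87, [0.6055, 0.2058, 0.0261])]
dish [(0.78, [0.7496, 0.1553, 0.0157])]
tube [(0.72, [0.5731, 0.1179, 0.0423]), (0.62, [0.6809, 0.2673, 0.0253])]
filter [(0.6, [0.5536, 0.236, 0.0151])]
column_near [(0.68, [0.5721, 0.1149, 0.0404])]
lever_grip [(0.84, [0.6008, 0.0213, 0.1416])]
lever_pivot [(0.67, [0.6042, 0.059, 0.0102])]
stop_face [(0.6, [0.602, 0.0581, 0.0121])]
1.4 [0.24279665 0.6029947  0.16659668] [ 0.58601255 -0.58598327 -0.39575077  0.39571987] [ 0.00678415 -0.59383332 -0.39983716]
```

View pics/top1.png

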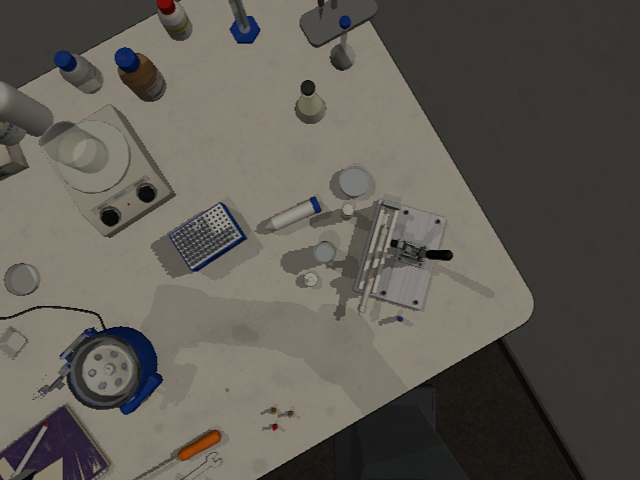

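View pics/scene1.png

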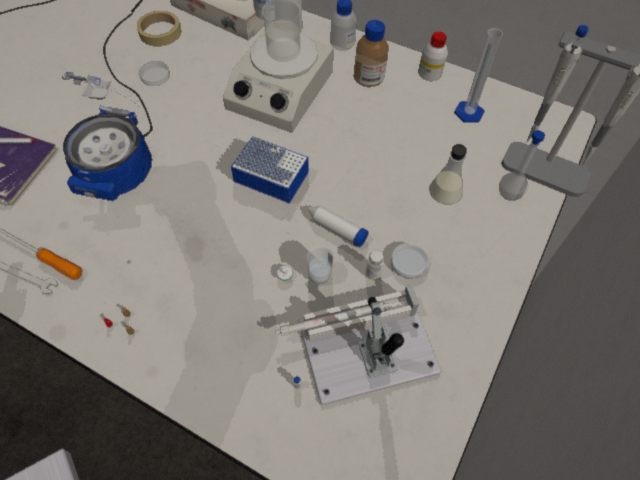

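Run:
```python
import cv2
i=cv2.imread("pics/top1.png")[150:380,150:400]
cv2.imwrite("pics/topcrop.png",cv2.resize(i,None,fx=2.6,fy=2.6,interpolation=cv2.INTER_CUBIC))
```

```text
(no output)
```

View pics/topcrop.png

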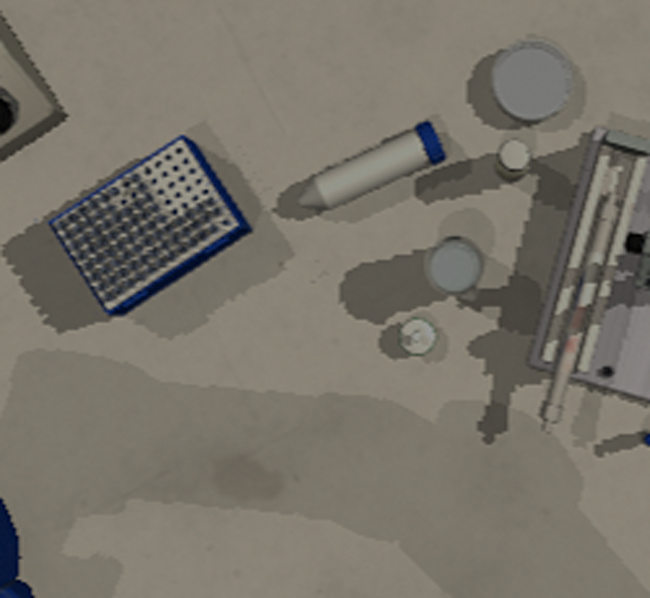

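The top view shows the fixture at about (405,255), with the column's near end at about (362,312), the stop at (387,204), the lever tip at (445,255) and the small vial at (400,318). I'll zoom in on these.

Run:
```python
import cv2
i=cv2.imread("pics/top1.png")[190:330,330:470]
cv2.imwrite("pics/tc2.png",cv2.resize(i,(560,560),interpolation=cv2.INTER_CUBIC))
i=cv2.imread("pics/scene1.png")[270:410,260:450]
cv2.imwrite("pics/sc2.png",cv2.resize(i,(760,560),interpolation=cv2.INTER_CUBIC))
```

```text
(no output)
```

View pics/tc2.png

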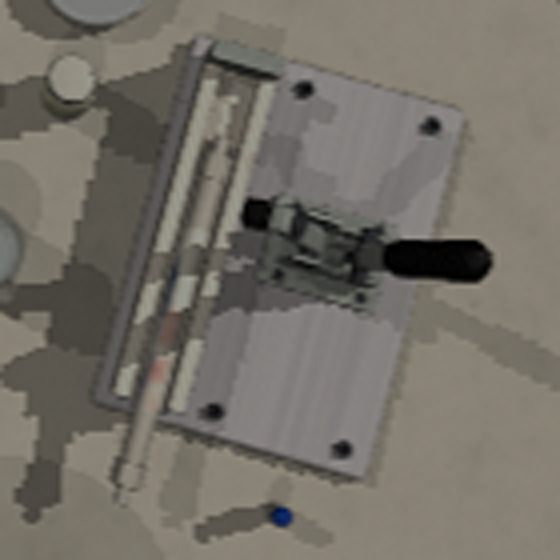

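View pics/sc2.png

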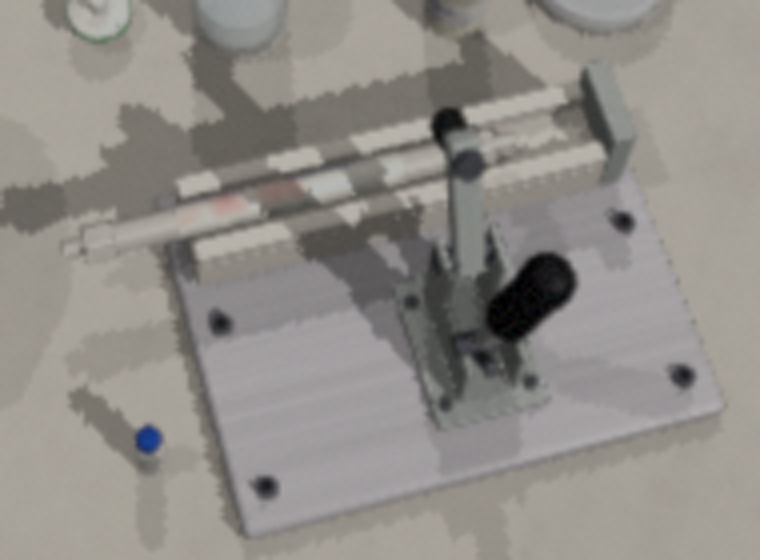

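```bash
cat > h.py <<'E'
import numpy as np
cams={}
def ray(c,uv):
    d=np.array([(uv[0]-c["cx"])/c["fx"],(uv[1]-c["cy"])/c["fy"],1]);R=np.array(c["R"]);return -R.T@np.array(c["t"]),R.T@d
def atz(c,uv,z):
    o,d=ray(c,uv);return o+d*(z-o[2])/d[2]
E
python3 - <<'E'
from workcell import *
from h import *
from scipy.optimize import least_squares
T=snapshot("top");S=snapshot("scene")
t=lambda u,v:(330+u/4,190+v/4)
s=lambda u,v:(260+u/4,270+v/4)
obs=[(T,t(200,38),(107,25)),(T,t(465,108),(107,-115)),(T,t(365,480),(-82,-115)),(T,t(97,400),(-82,25)),
(S,s(248,533),(-82,-115)),(S,s(722,406),(107,-115))]
W=[(atz(c,uv,.01)[:2],np.array(p)/1000) for c,uv,p in obs]
def f(p):
    R=np.array([[np.cos(p[2]),-np.sin(p[2])],[np.sin(p[2]),np.cos(p[2])]])
    return np.concatenate([R@b+p[:2]-a for a,b in W])
r=least_squares(f,[.58,.11,0]);print(r.x,np.round(r.fun.reshape(-1,2)*1000,1).tolist())
p=r.x;np.save("fix.npy",p)
R=np.array([[np.cos(p[2]),-np.sin(p[2])],[np.sin(p[2]),np.cos(p[2])]])
loc=lambda X:np.round((R.T@(X[:2]-p[:2]))*1000,1)
for n,c,uv,z in [("near",T,t(128,488),.037),("nearS",S,s(65,247),.037),("far",T,t(225,97),.042),("stopT",T,t(215,50),.053),("stoptopR",T,t(280,73),.053),("smallv",T,t(282,517),.033),("smallvS",S,s(148,437),.033),("levertip",T,t(490,262),.17),("grooveL",T,t(120,390),.039),("grooveR",T,t(180,408),.039),("farL",T,t(207,85),.039),("farR",T,t(270,90),.039)]:
    print(n,loc(atz(c,uv,z)),atz(c,uv,z))
for X in [(.6068,.2066),(.4824,.0666),(.5536,.236),(.6784,.165)]: print(loc(np.array(X)))
E
```

```text
[ 0.60569281  0.10784978 -0.27198389] [[2.8, 2.9], [-0.9, -1.0], [-0.2, -0.8], [-0.5, 3.2], [-2.3, -2.0], [1.1, -2.2]]
near [-116.    -1.5] [0.4935614  0.13758321 0.037     ]
nearS [-120.9    2.5] [0.48988508 0.14278584 0.037     ]
far [75.3  4.6] [0.6794461  0.09201742 0.042     ]
stopT [93.8 16. ] [0.700389   0.09810108 0.053     ]
stoptopR [ 91.8 -16.4] [0.68967381 0.06743039 0.053     ]
smallv [-109.3  -75.9] [0.4800467  0.06408522 0.033     ]
smallvS [-108.2  -75.5] [0.48119561 0.06416622 0.033     ]
levertip [  20.4 -106. ] [5.96830365e-01 2.37082843e-04 1.70000000e-01]
grooveL [-72.6  14.8] [0.53978427 0.14161561 0.039     ]
grooveR [-72.9 -14.8] [0.53148666 0.11317389 0.039     ]
farL [78.9 14.1] [0.68553522 0.10025437 0.039     ]
farR [ 84.9 -15.5] [0.68334097 0.07007193 0.039     ]
[-25.5  95.4]
[-107.7  -72.9]
[-84.6 109.4]
[54.7 74.6]
```

```bash
cat >> h.py <<'E'
from scipy.spatial.transform import Rotation as Ro
p=np.load("fix.npy")
def w(x,y,z): # fixture m->world
    c,s=np.cos(p[2]),np.sin(p[2]);return [p[0]+c*x-s*y,p[1]+s*x+c*y,z]
def loc(X):
    c,s=np.cos(p[2]),np.sin(p[2]);d=np.array(X[:2])-p[:2];return np.round([1000*(c*d[0]+s*d[1]),1000*(-s*d[0]+c*d[1]),1000*X[2]],1)
def quat(ang): # tool y down, tool x (jaws) at world yaw ang
    X=np.array([np.cos(ang),np.sin(ang),0]);Y=np.array([0,0,-1.]);Z=np.cross(X,Y)
    q=Ro.from_matrix(np.stack([X,Y,Z],1)).as_quat();return [q[3],q[0],q[1],q[2]]
yaw=p[2]
E
python3 - <<'E'
from workcell import *
from h import *
o=get_obs();q=o["tcp_rot"];print(np.round(Ro.from_quat([q[1],q[2],q[3],q[0]]).as_matrix(),2))
for n,a in [("jaw+y",yaw+np.pi/2),("jaw-y",yaw-np.pi/2),("jaw+x",yaw),("jaw-x",yaw+np.pi)]:
    for P in [w(-.15,0,.3),w(-.15,0,.03),w(-.085,0,.03),w(.02,-.06,.2),w(.02,-.18,.07)]:
        s=solve_ik(P,quat(a));print(n,None if s is None else np.round(s,2).tolist())
E
```

```text
[[ 0.37 -0.   -0.93]
 [ 0.93  0.    0.37]
 [ 0.   -1.    0.  ]]
jaw+y [-0.53, 0.25, 0.21, 1.77, -0.06, 1.13, 1.0]
jaw+y [-0.37, 0.62, -0.0, 2.09, 0.01, 0.43, 0.92]
jaw+y [-0.3, 0.67, 0.0, 1.95, -0.0, 0.53, 1.0]
jaw+y [-0.21, 0.54, 0.14, 1.6, -0.08, 1.01, 1.26]
jaw+y [0.07, 0.65, 0.01, 1.81, -0.01, 0.68, 1.38]
jaw-y [-1.04, 0.35, 0.94, 1.78, -0.31, 1.17, -1.85]
jaw-y [-0.75, 0.7, 0.58, 2.1, -0.74, 0.55, -1.47]
jaw-y [-0.7, 0.77, 0.65, 1.96, -0.74, 0.67, -1.42]
jaw-y [-0.61, 0.67, 0.86, 1.61, -0.55, 1.12, -1.45]
jaw-y [-0.38, 0.79, 0.77, 1.82, -0.72, 0.84, -1.09]
jaw+x [-0.78, 0.28, 0.54, 1.77, -0.16, 1.13, -0.46]
jaw+x [-0.57, 0.64, 0.3, 2.1, -0.41, 0.46, -0.23]
jaw+x [-0.51, 0.7, 0.33, 1.95, -0.4, 0.56, -0.18]
jaw+x [-0.44, 0.59, 0.53, 1.6, -0.33, 1.04, -0.09]
jaw+x [-0.17, 0.69, 0.39, 1.81, -0.38, 0.72, 0.16]
jaw-x [-0.18, 0.26, -0.24, 1.76, 0.07, 1.13, 2.43]
jaw-x [-0.12, 0.64, -0.36, 2.09, 0.46, 0.49, 2.04]
jaw-x [-0.04, 0.7, -0.39, 1.94, 0.45, 0.59, 2.15]
jaw-x [0.08, 0.55, -0.32, 1.59, 0.19, 1.04, 2.57]
jaw-x [0.32, 0.68, -0.39, 1.8, 0.36, 0.74, 2.61]
```

Run:
```python
from workcell import *
from h import *
import cv2
o=get_obs();e=o["ee_pos"]
movel([e[0],e[1],.33],max_speed=.25)
set_gripper(0.0,20)
print(get_obs()["t"])
q=quat(yaw+np.pi/2)
move_pose(w(-.15,0,.25),q);print(get_obs()["t"])
movel(w(-.15,0,.032),max_speed=.15)
o=get_obs();print(o["t"],loc(o["ee_pos"]),o["contact_force"],o["finger_gap"])
for n in ["top","scene"]:
    s=snapshot(n);i=s["image"][:,:,::-1]
    i=i[190:330,330:470] if n=="top" else i[270:410,240:450]
    cv2.imwrite(f"pics/{n}2.png",cv2.resize(i,None,fx=3.8,fy=3.8,interpolation=cv2.INTER_CUBIC))
s=snapshot("wrist");cv2.imwrite("pics/w2.png",s["image"][:,:,::-1])
```

```text
3.7167
5.5667
7.1667 [-149.5    0.3   32.6] [-0.04509789 -0.29538556  0.28447478] 0.0002873223065355673
```

View pics/scene2.png

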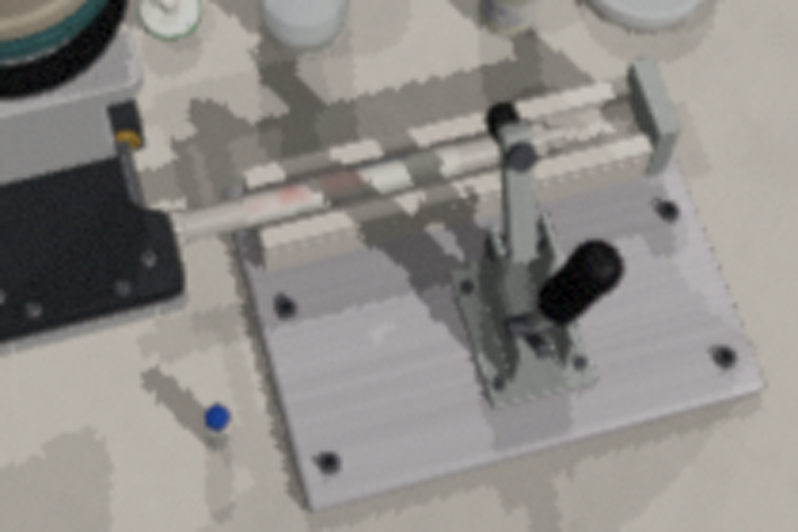

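View pics/w2.png

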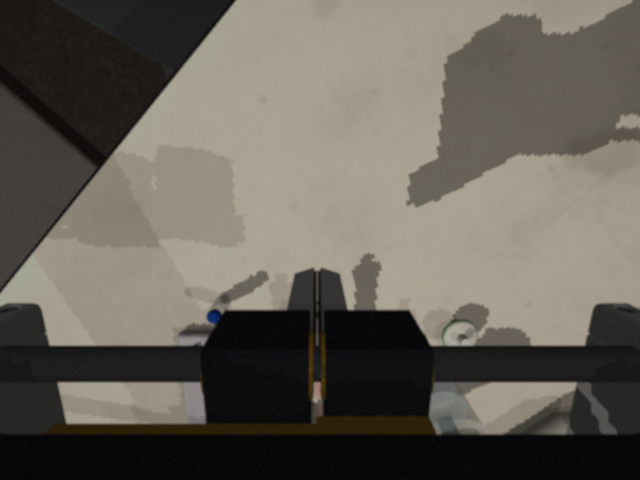

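The wrist view shows the column straight ahead of the shut fingertips, with its red mark in line at (317,395). Next I'll push.

Run:
```python
from workcell import *
from h import *
import cv2
r=movel(w(-.075,0,.032),max_speed=.03,stop_force=8)
o=get_obs();print(r,o["t"],loc(o["ee_pos"]),o["contact_force"])
pause(.3)
s=snapshot("scene");i=s["image"][:,:,::-1][270:410,240:450]
cv2.imwrite("pics/s3.png",cv2.resize(i,None,fx=3.8,fy=3.8,interpolation=cv2.INTER_CUBIC))
s=snapshot("top");i=s["image"][:,:,::-1][190:330,330:470]
cv2.imwrite("pics/t3.png",cv2.resize(i,None,fx=4,fy=4,interpolation=cv2.INTER_CUBIC))
```

```text
False 9.9667 [-75.1   0.   32. ] [-0.6963104  -0.55221302 -0.21007658]
```

View pics/s3.png

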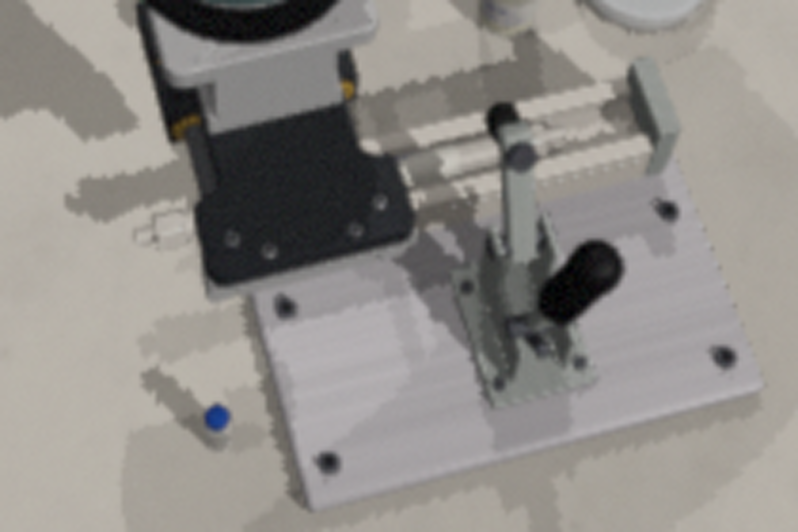

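View pics/t3.png

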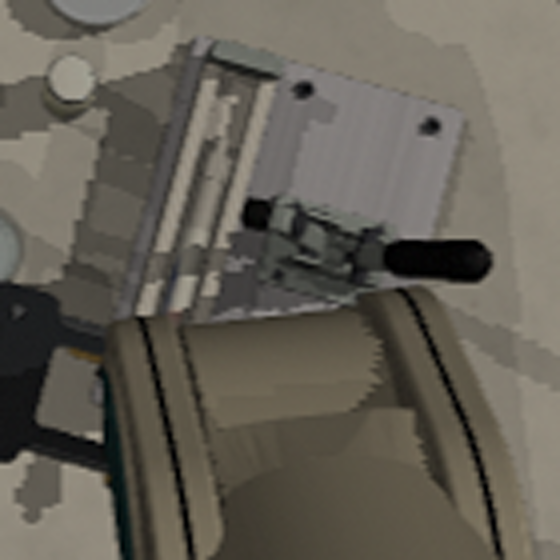

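Run:
```python
from workcell import *
from h import *
import cv2
s=snapshot("wrist");cv2.imwrite("pics/w4.png",s["image"][:,:,::-1])
print({k:np.round(s[k],3).tolist() for k in ["fx","cx","cy","R","t"]})
s=snapshot("scene");cv2.imwrite("pics/s4.png",cv2.resize(s["image"][:,:,::-1][200:400,200:460],None,fx=3,fy=3))
o=get_obs();print(o["ee_pos"],o["tcp_rot"],o["finger_gap"],o["contact_force"],o["t"])
for n in ["column","column_near"]:
    for d in look_for(s,n)[:2]: print(n,d["conf"],loc(np.array(s["R"]).T@(np.array(d["centre"])-s["t"])))
```

```text
{'fx': 335.656, 'cx': 316.745, 'cy': 239.995, 'R': [[0.268, 0.963, -0.001], [0.934, -0.26, 0.244], [0.234, -0.066, -0.97]], 't': [-0.267, -0.457, 0.143]}
[0.53346823 0.12798197 0.03199626] [-0.56316792  0.5631833   0.42759466 -0.4275854 ] 0.00042647807313410304 [0.192972   0.67041354 0.24773116] 10.4667
column 0.94 [-3.  -0.2 42.1]
column_near 0.95 [ 1.3  3.5 38. ]
```

View pics/w4.png

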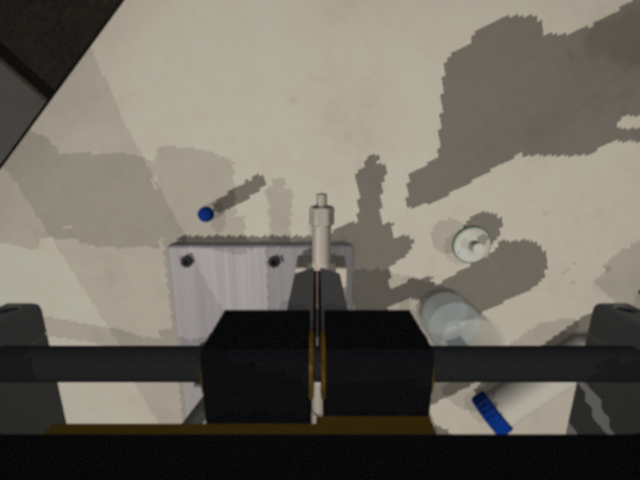

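View pics/s4.png

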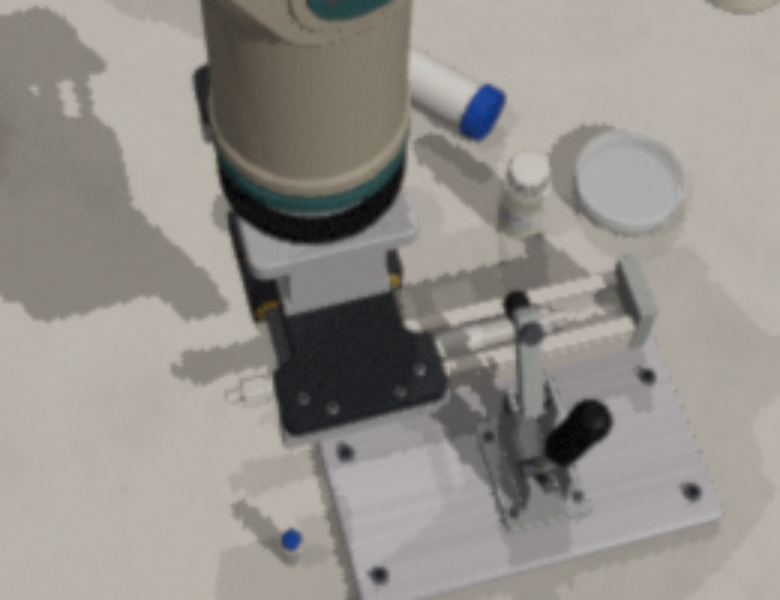

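Run:
```python
from workcell import *
from h import *
import cv2
s=snapshot("wrist");sc=snapshot("scene")
def pr(c,X):
    q=np.array(c["R"])@np.array(X)+c["t"];return np.round([c["fx"]*q[0]/q[2]+c["cx"],c["fy"]*q[1]/q[2]+c["cy"]],1)
e=get_obs()["ee_pos"]
for n,c in (("w",s),("s",sc)):
    print(n,"tcp",pr(c,e),"+20",pr(c,e+[0,0,.02]),"+97",pr(c,e+[0,0,.097]))
    for X in [(-.118,0,.037),(-.110,0,.037),(-.075,.0175,.039),(-.075,-.0175,.039),(-.082,-.115,.01),(-.082,.025,.01)]: print(X,pr(c,w(*X)))
i=s["image"][:,:,::-1][180:440,190:450]
cv2.imwrite("pics/w5.png",cv2.resize(i,None,fx=2.3,fy=2.3,interpolation=cv2.INTER_CUBIC))
```

```text
w tcp [316.4 263.4] +20 [316.3 273.4] +97 [315.8 338.7]
(-0.118, 0, 0.037) [316.4 201.2]
(-0.11, 0, 0.037) [316.4 213.7]
(-0.075, 0.0175, 0.039) [342.8 266.6]
(-0.075, -0.0175, 0.039) [289.9 266.6]
(-0.082, -0.115, 0.01) [161.  244.9]
(-0.082, 0.025, 0.01) [350.3 245.1]
s tcp [306.  327.2] +20 [305.9 322. ] +97 [305.2 299.9]
(-0.118, 0, 0.037) [278.5 332.8]
(-0.11, 0, 0.037) [283.6 331.5]
(-0.075, 0.0175, 0.039) [303.1 315.2]
(-0.075, -0.0175, 0.039) [308.8 335.9]
(-0.082, -0.115, 0.01) [321.3 405.2]
(-0.082, 0.025, 0.01) [297.9 319.5]
```

View pics/w5.png

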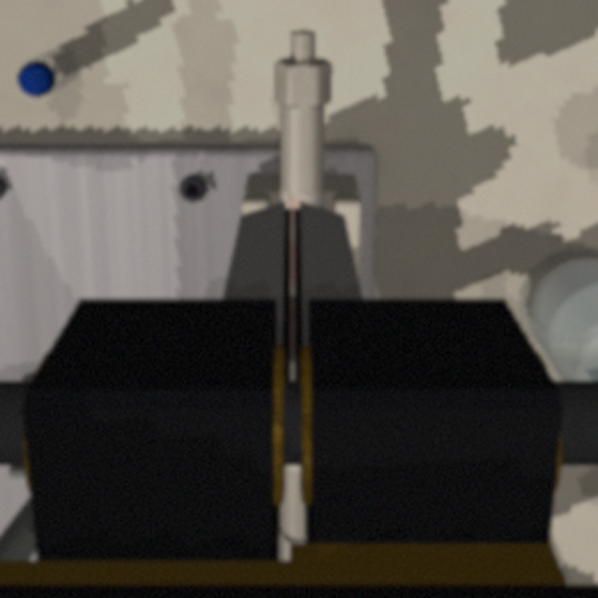

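Run:
```python
from workcell import *
from h import *
import cv2
r=movel(w(-.075,0.002,.012),max_speed=.03,stop_force=3)
o=get_obs();print(r,o["t"],loc(o["ee_pos"]),o["contact_force"])
s=snapshot("wrist")
i=s["image"][:,:,::-1][180:440,190:450]
cv2.imwrite("pics/w6.png",cv2.resize(i,None,fx=2.3,fy=2.3,interpolation=cv2.INTER_CUBIC))
```

```text
False 11.4833 [-74.9   2.   12. ] [-0.15672272  0.16363162  0.21072292]
```

View pics/w6.png

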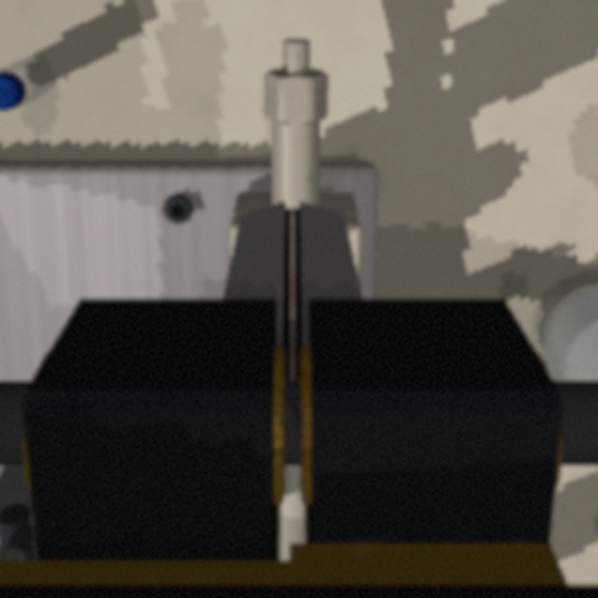

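Run:
```python
from workcell import *
from h import *
import cv2
try: r=movel(w(-.075,0.002,-.03),max_speed=.03,stop_force=3)
except Exception as e: print(e);r=None
o=get_obs();print(r,o["t"],loc(o["ee_pos"]),o["contact_force"])
s=snapshot("wrist");cv2.imwrite("pics/w7.png",s["image"][:,:,::-1])
s=snapshot("scene");cv2.imwrite("pics/s7.png",cv2.resize(s["image"][:,:,::-1][200:400,200:460],None,fx=3,fy=3))
```

```text
True 12.05 [-74.8   2.1   5.6] [-0.74253995 -0.35962125  5.10963264]
```

View pics/w7.png

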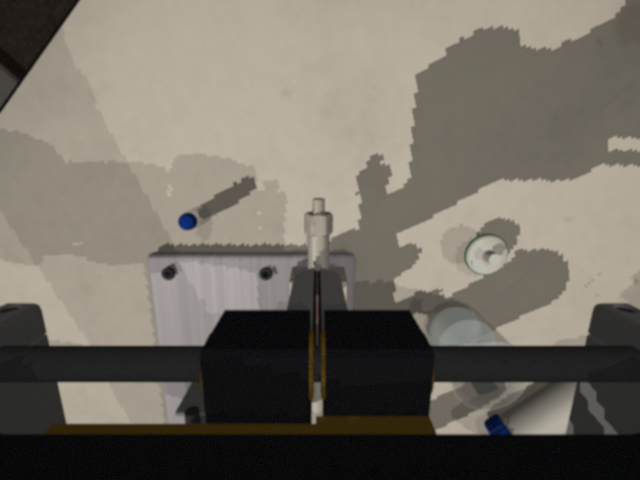

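View pics/s7.png

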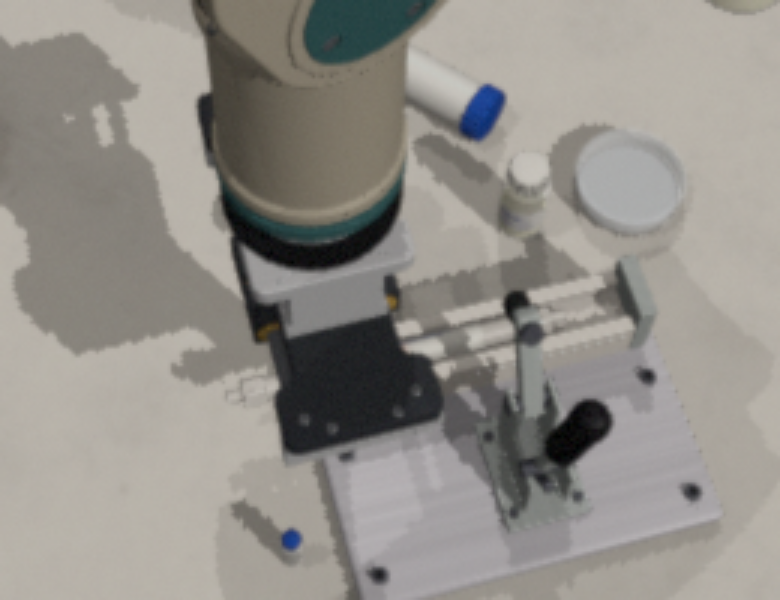

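The fingertips touched down at a reported TCP z of 5.6 mm. They are on the column's top, which is 44 mm above the worktop. So the real tips sit about 38 mm behind the reported TCP, and the first push passed above the column. I'll correct for that offset and push again.

```bash
echo 'OFF=-0.038 # add to desired tip z' >> h.py
python3 - <<'E'
from workcell import *
from h import *
import cv2
movel(w(-.078,0.002,.02),max_speed=.1)
movel(w(-.152,0.002,.02),max_speed=.15)
r=movel(w(-.152,0.002,.028+OFF),max_speed=.06,stop_force=5)
o=get_obs();print(r,o["t"],loc(o["ee_pos"]),o["contact_force"])
if not r:
    r=movel(w(-.075,0.002,.028+OFF),max_speed=.035,stop_force=7)
    o=get_obs();print(r,o["t"],loc(o["ee_pos"]),o["contact_force"])
s=snapshot("wrist");cv2.imwrite("pics/w8.png",s["image"][:,:,::-1])
s=snapshot("scene");cv2.imwrite("pics/s8.png",cv2.resize(s["image"][:,:,::-1][200:400,200:460],None,fx=3,fy=3))
E
```

```text
False 13.7417 [-152.1    1.8  -10.3] [ 0.04062288 -1.21918864 -0.13693147]
True 15.2083 [-98.8   1.5 -10.7] [-1.25869983  0.29892909  0.66922703]
```

View pics/w8.png

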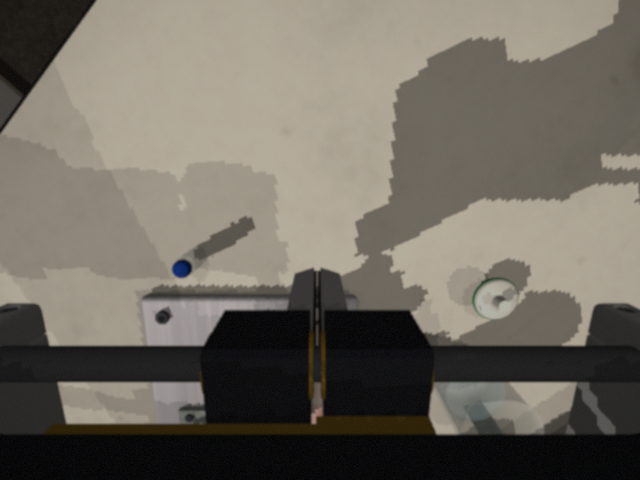

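View pics/s8.png

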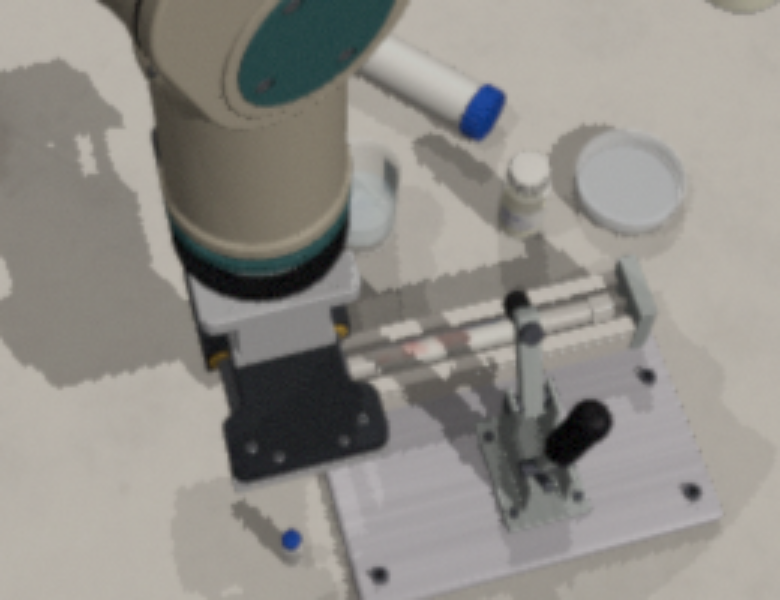

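The column has moved and its far nut is now close to the stop at about (620,300). I'll confirm with a second firm nudge.

Run:
```python
from workcell import *
from h import *
import cv2
r=movel(w(-.078,0.002,.028+OFF),max_speed=.03,stop_force=9)
o=get_obs();print(r,o["t"],loc(o["ee_pos"]),o["contact_force"])
pause(.3);o=get_obs();print(r,o["t"],loc(o["ee_pos"]),o["contact_force"])
s=snapshot("scene");cv2.imwrite("pics/s9.png",cv2.resize(s["image"][:,:,::-1][270:340,300:440],None,fx=5.5,fy=5.5,interpolation=cv2.INTER_CUBIC))
s=snapshot("top");cv2.imwrite("pics/t9.png",cv2.resize(s["image"][:,:,::-1][190:290,350:450],None,fx=5.5,fy=5.5,interpolation=cv2.INTER_CUBIC))
```

```text
True 15.6667 [-99.3   0.9 -11.5] [-1.12103786  0.28393456  0.83645029]
True 15.9667 [-99.5   0.7 -11.7] [ 0.01503841 -0.50648779  0.25672601]
```

View pics/s9.png

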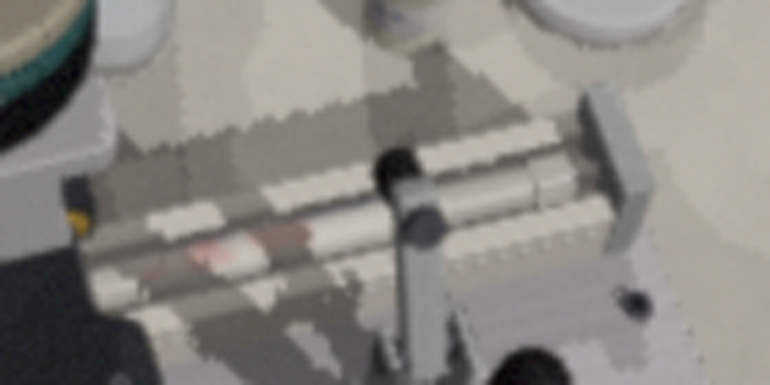

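View pics/t9.png

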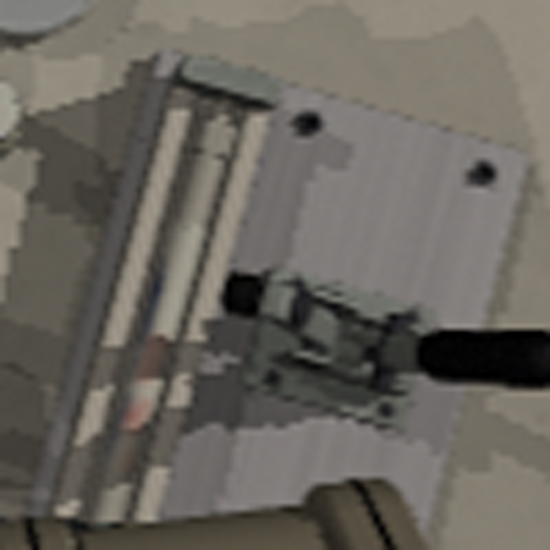

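Run:
```python
from workcell import *
from h import *
T=snapshot("top");S=snapshot("scene")
print(loc(atz(T,(390.4,210.9),.040)),loc(atz(S,(404.2,302.7),.040)))
print(loc(atz(T,(350+270/5.5,190+105/5.5),.045)),"stop bottomR;",loc(atz(S,(300+605/5.5,270+215/5.5),.039)),"wall end S")
# stored earlier nut positions
print("init near nut/nub wrist -> travel est; tool x face",-99.3+8)
```

```text
[84.  -1.5 40. ] [82.6 -3.4 40. ]
[ 91.1 -16.   45. ] stop bottomR; [ 87.8 -15.6  39. ] wall end S
init near nut/nub wrist -> travel est; tool x face -91.3
```

Both cameras put the nut end at x≈83 mm. With the 8 mm stub that matches the column seated at the stop. Next is the lever.

Run:
```python
from workcell import *
from h import *
import cv2
movel(w(-.13,0.001,.028+OFF),max_speed=.15)
movel(w(-.13,0.001,.235+OFF),max_speed=.25)
q=quat(yaw)
move_pose(w(.02,-.055,.235+OFF),q)
movel(w(.02,-.055,.147+OFF),max_speed=.12,stop_force=5)
o=get_obs();print(o["t"],loc(o["ee_pos"]),o["contact_force"])
s=snapshot("wrist");cv2.imwrite("pics/w10.png",s["image"][:,:,::-1])
s=snapshot("scene");cv2.imwrite("pics/s10.png",cv2.resize(s["image"][:,:,::-1][200:400,200:460],None,fx=3,fy=3))
```

```text
19.4083 [ 20.6 -54.9 109.7] [-0.92373676 -0.73242963 -0.7665762 ]
```

View pics/w10.png

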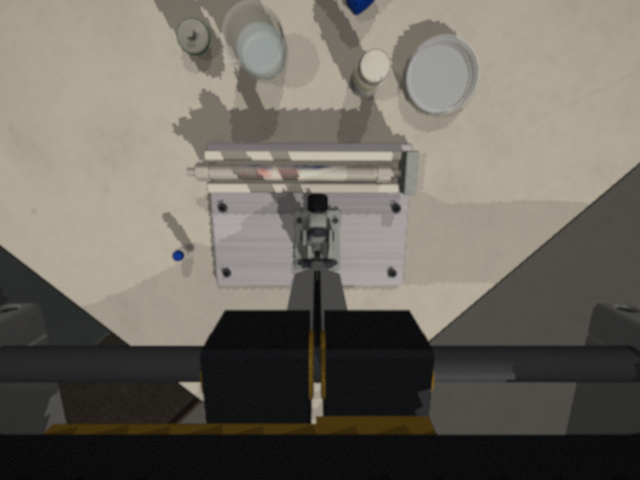

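View pics/s10.png

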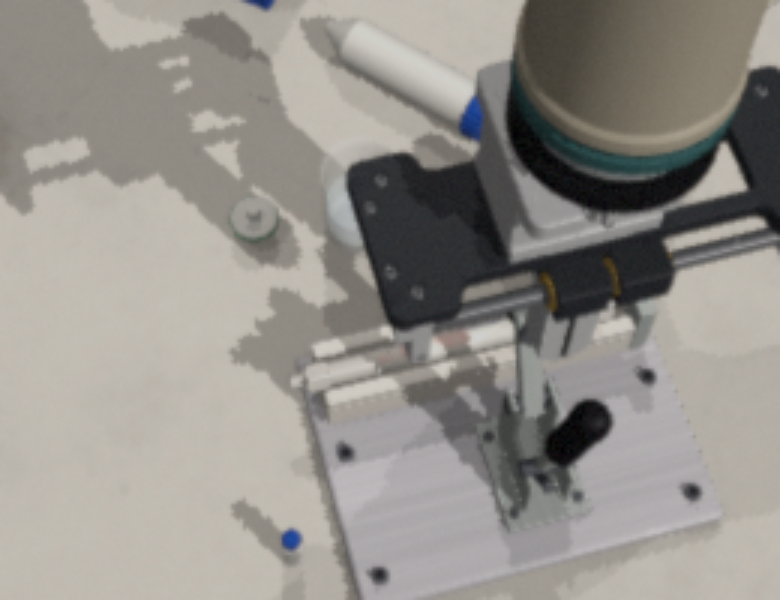

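Run:
```python
from workcell import *
from h import *
import cv2
r=movel(w(.02,-.10,.147+OFF),max_speed=.04,stop_force=3)
o=get_obs();print(r,o["t"],loc(o["ee_pos"]),o["contact_force"])
s=snapshot("scene");cv2.imwrite("pics/s11.png",cv2.resize(s["image"][:,:,::-1][200:400,200:460],None,fx=3,fy=3))
```

```text
True 20.1917 [ 19.9 -77.8 108.9] [1.49559294 2.25586001 1.97519327]
```

View pics/s11.png

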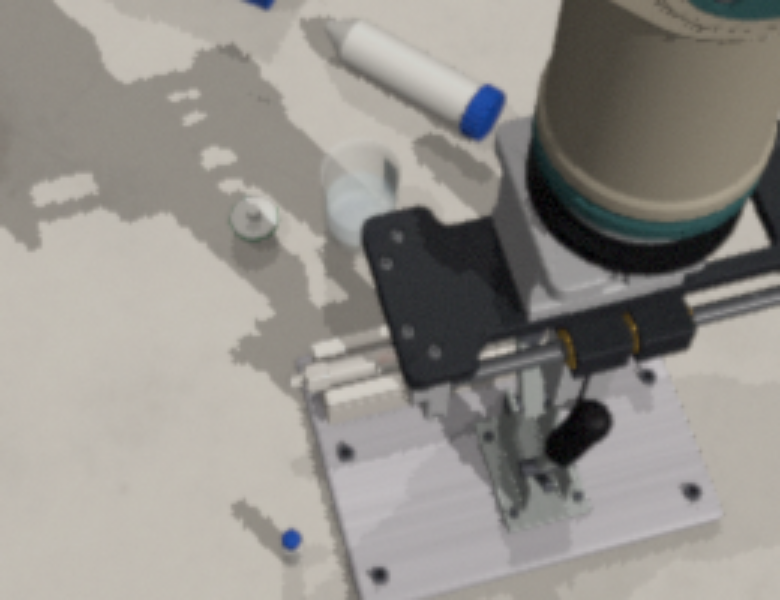

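Contact came at the expected place on the grip. Now I'll follow the lever's arc.

Run:
```python
from workcell import *
from h import *
import cv2
r=.099
for th in [.15,.3,.45,.6,.75,.9,1.05,1.2]:
    a=1.37-th
    y=-.078-r*np.cos(a)+.0075*np.sin(a)+.009; z=.048+r*np.sin(a)+.0075*np.cos(a)
    movel(w(.02,y,z+OFF),max_speed=.08)
    o=get_obs();print(th,round(o["t"],2),loc(o["ee_pos"]),np.round(o["contact_force"],1))
s=snapshot("scene");cv2.imwrite("pics/s12.png",cv2.resize(s["image"][:,:,::-1][200:400,200:460],None,fx=3,fy=3))
```

```text
0.15 20.62 [ 19.9 -94.4 105.5] [1.2 5.  2.5]
0.3 20.95 [  19.8 -109.2  100.4] [1.9 3.9 1.2]
0.45 21.28 [  19.7 -123.8   93.2] [0.2 1.7 1.5]
0.6 21.62 [  19.7 -136.6   83.9] [-0.5  0.1 -1.2]
0.75 21.95 [  19.6 -146.1   73.1] [-0.4 -0.3  0.7]
0.9 22.28 [  19.6 -154.5   61. ] [-0.4  0.2 -0. ]
1.05 22.62 [  19.5 -161.1   47.7] [-0.7  0.4 -0.4]
1.2 22.95 [  19.4 -165.6   33.5] [ 0.5 -0.2 -0.2]
```

View pics/s12.png

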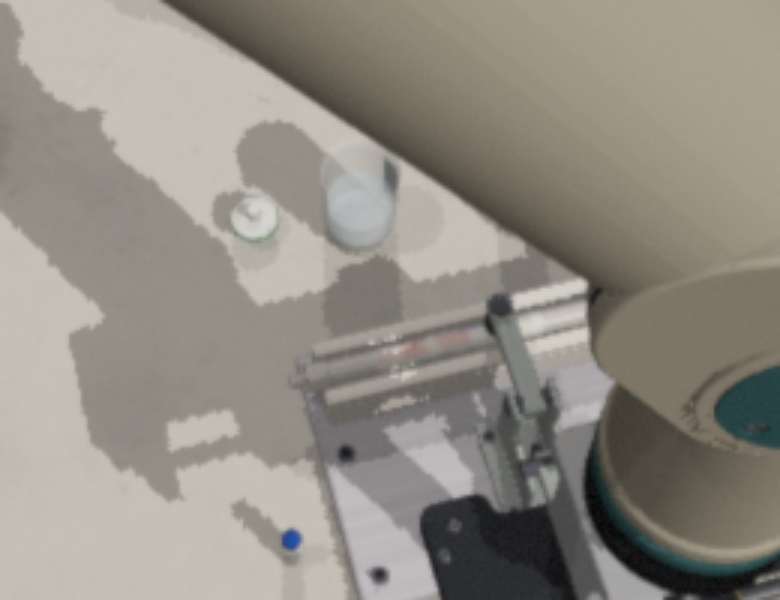

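The clamp arm is down on the column at about (500,305), so the lever has snapped over. I'll lift clear and check.

Run:
```python
from workcell import *
from h import *
import cv2
movel(w(.02,-.165,.22+OFF),max_speed=.2)
e=get_obs()["ee_pos"]
try: movel(w(-.09,-.20,.30+OFF),max_speed=.25)
except Exception as x: print(x)
o=get_obs();print(o["t"],loc(o["ee_pos"]),o["contact_force"])
s=snapshot("scene");cv2.imwrite("pics/s13.png",cv2.resize(s["image"][:,:,::-1][200:400,200:460],None,fx=3,fy=3))
s=snapshot("top");cv2.imwrite("pics/t13.png",cv2.resize(s["image"][:,:,::-1][170:350,300:480],None,fx=3.2,fy=3.2))
s=snapshot("wrist");cv2.imwrite("pics/w13.png",s["image"][:,:,::-1])
```

```text
24.6 [ -89.6 -199.3  261.4] [ 0.72205906 -0.3112532  -0.53731956]
```

View pics/s13.png

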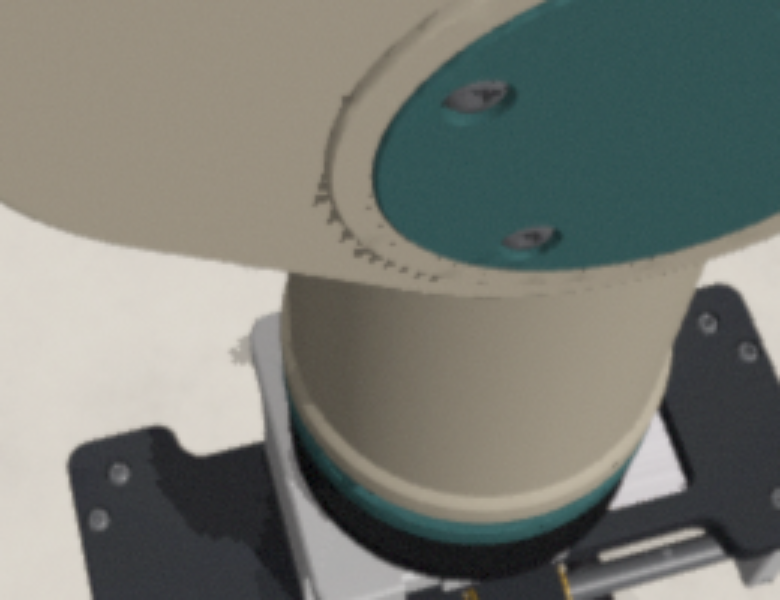

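View pics/w13.png

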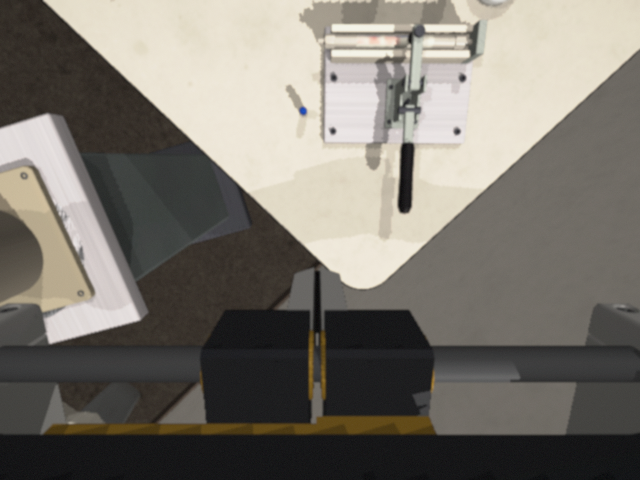

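View pics/t13.png

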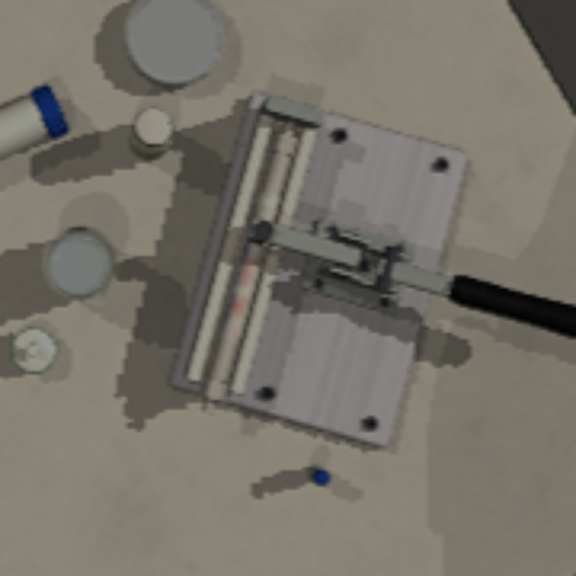

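The lever lies flat toward -y, with its grip at (406,180) in the wrist view. The clamp foot is on the column, the column is at the stop, and the bystanders haven't moved; the small vial is still at top-view pixel (400,319).

Run:
```python
from workcell import *
pause(.3);print(get_obs()["t"]);print(sign_off())
```

```text
25.05
the job is handed in; nothing more can be done
None
```

I pushed the column home against the stop and pushed the clamp lever over until it snapped into lock. I handed the job in at about 25 s of the 43 s allowed, and `sign_off()` gave no verdict.

- **Failed first push:** the first push passed over the column without moving it. A light touch-down on the column (3 N stop, about 5 N read) showed that the fingertips sit about 38 mm behind the reported TCP. I corrected for this in every later move; I found no reason for the offset.
- **Column:** two pushes, stopping at 7 N and 9 N, ended at the same place. That puts its near end at about x -91 mm, against -90 mm when seated. Both fixed cameras put its far nut at about 83 mm, which matches contact with the stop at 90 mm once the end stub (about 8 mm) is added. The gap at the stop was never measured directly.
- **Lever:** its resistance dropped to zero near 0.6 rad and it went over. The last top and wrist views show the lever lying flat toward -y and the rubber foot on the column. I judged the lock from those pictures, as the lever angle could not be read.
- **Bystanders and robot:** the small vial is where it was in the top view to within a pixel. The vial, beaker, dish, filter and the visible end of the tube look unmoved. The robot was clear of everything at hand-in.

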